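# Put three mixed-up reagent bottles back on their own colour dishes

## Robot

A 7-joint arm with a two-finger parallel gripper is mounted at the origin on a cart in front of the work surface, level with it; the furniture and walls round the work are solid. World frame = base frame: x ahead of the robot, y to its left, z up, the work surface at z = 0. Lengths are in m, angles in rad, forces in N, time in s.
With the tool pointing down it reaches from about 0.425 to 0.925 m from the base axis. Payload 6.8 kg.
Tool frame: the origin (TCP) lies midway between the tips of the shut fingers; the grasp point (between the pads) lies 19 mm behind it; z points along the fingers, y is the line along which they close (so a half turn about z gives the same grasp; the last joint's range is limited). The gripper opens to 85 mm and grips with 20 to 120 N. Pads are 22 mm wide; open, the fingers measure 114 mm over their backs; the gripper's body (76 mm by 85 mm) begins 54 mm behind the grasp point. The pads swing forward as they close: fully open they stand 13 mm farther back than shut.
Start: joints at [-1.313, 0.477, 0.022, 1.555, -0.011, 1.109, -0.083], TCP at [0.241, 0.63, 0.231] pointing down, gripper open.
Joint ranges: [-2.96, 2.96], [-0.34, 2.1], [-1.41, 1.46], [0.24, 2.44], [-1.37, 4.51], [0.17, 1.92], [-2.96, 2.96]. Speed limits (rad/s): [2.39, 2.39, 3.14, 3.14, 3.14, 3.14, 3.14].

## Interface

Orientations are given as a unit quaternion [w, x, y, z].
In Python, from station import * gives the robot as it stands. The module is installed in compiled form; this text tells all that it offers.
- The arm moves only by the shell command python3 -m jog 'ROWS' [OPENING] [FORCE]. ROWS is JSON, a list of rows, each an object of numbers: "x", "y", "z": the shift along the tool's x, y, z in m; "ax", "ay", "az": the turn, a rotation vector about the tool's x, y, z in rad. In form: [{"x": .., "y": .., "z": .., "ax": .., "ay": .., "az": ..}, ...]. A call has 1 to 12 rows; each row is the pose to reach, as a shift and turn from the pose commanded when the call began, along the tool's axes at that moment; what a row does not reach only later rows make up. A row lasts 1/10 s, in which the tool goes at most 50 mm and 8.59 degrees, less where a joint would pass 70% of its speed; a pose out of reach is approached as far as the arm can. A call with a gripper value outside its range is refused whole. OPENING is the opening, from 0 (shut) to 1 (fully open), set as the call begins (- or left out, the last holds). The fingers move at their own pace and stop on an object; FORCE is the grip in N (left out, the last holds). Time passes only in rows, so rows that repeat a pose let the fingers close. It gives the time, the measured TCP pose, the force, the opening and the grip force at its end, in the units of the state.
- get_obs(): the state, without advancing time (a new reading comes with each control period).
- read_camera(name): name is "scene" or "top" or "wrist"; returns the picture (480x640x3 uint8, red, green, blue); there is no depth.
- camera_params(name): a dict with "K" (3x3 intrinsics, pixels), "origin" and "attitude" of the camera in the world. Camera axes: x right, y up, looking along -z (the intrinsics and any distortion apply to the point x, -y, -z); pixel columns grow to the right and rows downward; lengths in m; the calibration is good to about 2 mm. A picture is of the moment at which its call begins: read the wrist's pose just before it. camera_params takes no time and is no camera call; for the wrist camera it gives the pose at the moment of the call.
- hand_in(): hands the job in; it is judged then, once.
The state is a dict: "t": time; "q": joint angles; "joint_vel": joint speeds; "joint_torque": joint torques, N m; "eef_pos": TCP position; "tool_rot": TCP orientation; "contact_force": force on the tool from outside, world axes, zero at the start; "torque": the same for the moment, N m; "gripper_width": opening from 0.0 (shut) to 1.0 (fully open); "grasp_force": force on a finger pad.
Only numpy, scipy, OpenCV 4.12 (cv2) and the standard library are available. Lean on these libraries where they do the work, as an engineer would, in place of code of your own. Each camera call takes 0.05 s, during which the arm holds its last target. There are 200 camera calls.

## Task

The three small bottles stand in each other's dishes: put the red-tipped dropper bottle in the red dish, the blue-tipped dropper bottle in the blue dish and the brown bottle in the yellow dish, using the empty grey dish as a parking place on the way. Carry them upright and set each one down gently (do not drop it), standing in the middle of its dish, and leave the beaker, the blue pen and the roll of tape where they are.

Things in the scene. Friction and masses are not known exactly. Their poses are not given: they have to be found in the camera images.
- red_dropper: Red-tipped dropper bottle, loose, upright: white cylindrical body 31 mm in diameter from the foot up to 46 mm, above that a white shoulder narrowing to 19 mm at 60 mm, then a red cap with a long thin tip, 94 mm tall in all, light (about 0.04 kg). Grip it round the white body. Origin: centre of its underside, z up along the bottle; at the start it stands in the blue dish.
- blue_dropper: Blue-tipped dropper bottle, loose, upright: white cylindrical body 31 mm in diameter from the foot up to 46 mm, above that a white shoulder narrowing to 19 mm at 60 mm, then a blue cap with a long thin tip, 94 mm tall in all, light (about 0.04 kg). Grip it round the white body. Origin: centre of its underside, z up along the bottle; at the start it stands in the yellow dish.
- brown_bottle: Brown (amber) glass bottle with a black screw cap, loose, upright: body 58 mm in diameter up to about 80 mm, sloping shoulder above; the cap is 34 mm in diameter and reaches from 109 to 126 mm above the foot, is fixed to the bottle and can be gripped to carry it; about 0.23 kg. Origin: centre of its underside, z up along the bottle; at the start it stands in the red dish.
- red_dish: Red shallow round dish fixed to the worktop, 88 mm across the lip, lip 9 mm high and 4 mm thick, floor 4 mm thick (inside floor at z = 0.004 in its frame, inner diameter about 76 mm). Origin: centre of its underside, z up; home of the red-tipped dropper bottle.
- blue_dish: Blue shallow round dish fixed to the worktop, 88 mm across the lip, lip 9 mm high and 4 mm thick, floor 4 mm thick (inside floor at z = 0.004 in its frame, inner diameter about 76 mm). Origin: centre of its underside, z up; home of the blue-tipped dropper bottle.
- yellow_dish: Yellow shallow round dish fixed to the worktop, 88 mm across the lip, lip 9 mm high and 4 mm thick, floor 4 mm thick (inside floor at z = 0.004 in its frame, inner diameter about 76 mm). Origin: centre of its underside, z up; home of the brown bottle.
- grey_dish: Grey shallow round dish fixed to the worktop, 88 mm across the lip, lip 9 mm high and 4 mm thick, floor 4 mm thick (inside floor at z = 0.004 in its frame, inner diameter about 76 mm). Origin: centre of its underside, z up; spare, empty at the start: a free spot to park a bottle.
- beaker: Bystander: small clear glass beaker standing on the worktop, 50 mm in diameter, 61 mm tall. Origin: centre of its underside. Leave it where it is.
- pen: Bystander: blue ball pen lying on the worktop, 140 mm long (its own y axis), 10 mm wide, 11 mm high. Origin: centre of its underside. Leave it where it is.
- tape: Bystander: roll of white labelling tape lying flat on the worktop, 62 mm in diameter, 18 mm high. Origin: centre of its underside. Leave it where it is.
Mind the look-alikes: they are no part of the job. Of the things like the brown_bottle, leave any that is turquoise; of the rest the smaller one is meant.

How it is judged:
By the outcome, as a careful person would: the job done as asked, in the order asked, and still so for the second after the job is handed in, with the robot touching nothing.
It also fails if it takes over 131 s, if anything falls off the work surface, if the arm or the gripper's body presses on something with over 40 N, if the wrist force passes 120 N, or if a joint passes its speed limit or range.

## Working session

There is one attempt and no reset: what is moved stays moved. The work goes in short steps, Python scripts to look and compute and a shell command to move; the robot and the scene stay as the last step left them, time stands still between calls to the robot, and variables do not carry over. Pictures are saved under pics/ and viewed, at most 14 in all, crops included, and the job is handed in when it is done.

```bash
mkdir -p pics
python3 - <<'E'
from station import *
import cv2
for n in ("scene","top"):
    cv2.imwrite(f"pics/{n}0.png",read_camera(n)[:,:,::-1])
    p=camera_params(n);print(n,p)
o=get_obs();print(o)
E
```

```text
scene {'K': array([[610.78282916,   0.        , 316.90961081],
       [  0.        , 610.78282916, 243.76966964],
       [  0.        ,   0.        ,   1.        ]]), 'origin': array([-0.53310027, -0.77407723,  1.08608502]), 'attitude': array([ 0.79937889,  0.39004135, -0.19235977, -0.41455862])}
top {'K': array([[518.30021583,   0.        , 325.02714126],
       [  0.        , 518.30021583, 244.66884782],
       [  0.        ,   0.        ,   1.        ]]), 'origin': array([0.42131287, 0.02666772, 1.36954125]), 'attitude': array([-0.70163674, -0.03076459,  0.04009965,  0.71074007])}
{'t': 0.1, 'q': array([-1.31311811,  0.47771317,  0.02231003,  1.5563594 , -0.01146392,
        1.10929051, -0.08309928]), 'joint_vel': array([ 0.0002945 , -0.00209806, -0.00032545, -0.00125234,  0.00029968,
        0.00023205, -0.00201875]), 'joint_torque': array([ 5.20555564e-03, -5.97759748e+01,  1.61436148e+00, -2.81954634e+01,
        1.29078139e-02,  4.95762943e-03, -8.47073665e-06]), 'eef_pos': array([0.24124122, 0.62984509, 0.23042229]), 'tool_rot': array([-8.16904570e-05,  1.81838865e-01,  9.83327999e-01, -8.17203118e-04]), 'contact_force': array([ 0.12422634, -0.44104517,  0.52188156]), 'torque': array([ 0.00495041,  0.01372674, -0.05182771]), 'grasp_force': 0.0, 'gripper_width': 0.9989805365684534}
```

View pics/scene0.png

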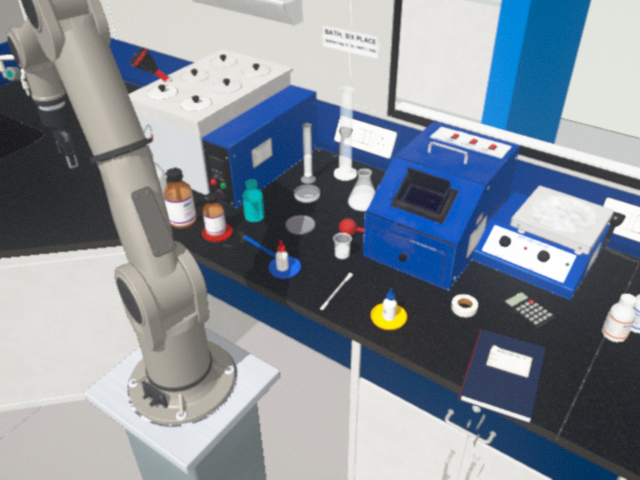

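View pics/top0.png

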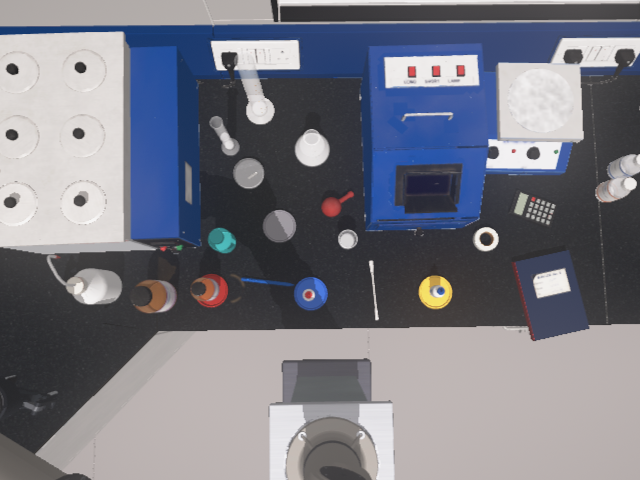

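Top view: red dish with the small brown bottle at (212,290), the blue dish with red dropper at (310,294), the yellow dish with blue dropper at (435,292), the beaker at (347,239), the tape at (486,239) and the pen at (265,282).
- Brown look-alikes: turquoise (222,240), larger brown (154,296) and smaller brown (210,290). The smaller brown one in the red dish fits the description.
- Grey dish: either (279,226) or (248,174).

I'll confirm both in a crop.

```bash
cat > h.py <<'E'
from station import *
import numpy as np, cv2
from scipy.spatial.transform import Rotation as R
def rot(q): return R.from_quat([q[1],q[2],q[3],q[0]])
def ray(n,u,v,z,p=None):
    p=p or camera_params(n);K=p["K"]
    d=rot(p["attitude"]).apply([(u-K[0,2])/K[0,0],-(v-K[1,2])/K[1,1],-1])
    o=np.array(p["origin"]); return o+d*(z-o[2])/d[2]
def proj(n,P,p=None):
    p=p or camera_params(n);K=p["K"]
    c=rot(p["attitude"]).inv().apply(np.array(P)-p["origin"])
    return K[0,2]+K[0,0]*c[0]/-c[2],K[1,2]+K[1,1]*c[1]/c[2]
def rows(P,yaw=None):
    o=get_obs();T=rot(o["tool_rot"]);return T.inv().apply(np.array(P)-o["eef_pos"])
E
python3 - <<'E'
from h import *
im=cv2.imread("pics/top0.png")[150:330,130:320]
cv2.imwrite("pics/c1.png",cv2.resize(im,None,fx=3.2,fy=3.2,interpolation=2)[:600])
a=cv2.imread("pics/scene0.png")[150:300,140:340]
cv2.imwrite("pics/c2.png",cv2.resize(a,None,fx=4,fy=4,interpolation=2))
E
```

```text
(no output)
```

View pics/c1.png

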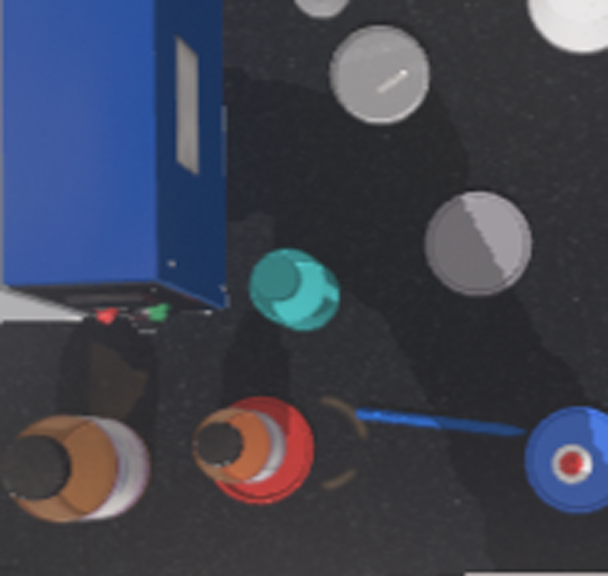

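View pics/c2.png

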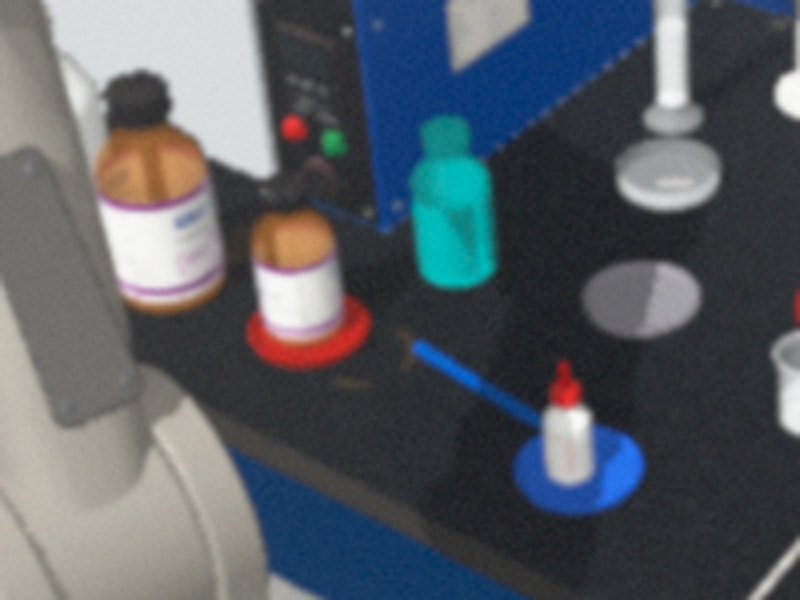

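The crops settle it:
- The small brown bottle in the red dish is the target. The turquoise and the larger brown ones stay.
- The opaque flat disc at (279,226) is the grey dish. The one at (248,174) is a clear petri dish.

The job is a cycle: brown to grey, red to red, blue to blue, then brown to yellow.

Run:
```python
from h import *
im=cv2.imread("pics/top0.png");hsv=cv2.cvtColor(im,40)
def ell(lo,hi,win,sat=120):
    m=cv2.inRange(hsv,(lo,sat,60),(hi,255,255))
    k=np.zeros_like(m);x,y=win;k[y-25:y+25,x-25:x+25]=1
    c=max(cv2.findContours(m*k,0,1)[0],key=cv2.contourArea)
    return cv2.minEnclosingCircle(c)
for n,a in dict(red=(0,8,(214,291),190),blue=(105,125,(311,294),150),yel=(20,35,(435,292))).items():
    (u,v),r=ell(*a);print(n,u,v,r,ray("top",u,v,.009).round(4),ray("top",u,v,.009)[:2].round(4))
for n,u,v,z in [("grey",279.4,225.9,.009),("redL",212.4,290.6,.009),("browncap",199.2,288.4,.130),("redtip",308.4,294.7,.098),("bigbrown",150,296,.16),("turq",216,237,.14)]:
    print(n,ray("top",u,v,z).round(4))
s=ray("scene",140+570/4,150+478/4,.004);print("red foot scene",s)
for n,P in dict(red=None).items():pass
im=cv2.imread("pics/top0.png")[255:330,280:480]
cv2.imwrite("pics/c3.png",cv2.resize(im,None,fx=4,fy=4,interpolation=2))
```

```text
Traceback (most recent call last):
ValueError: max() iterable argument is empty
```

Run:
```python
from h import *
im=cv2.imread("pics/top0.png");hsv=cv2.cvtColor(im,40)
print(hsv[297,222],hsv[300,320],hsv[300,440])
for n,h0,(x,y),s in [("red",int(hsv[297,222][0]),(214,291),180),("blue",int(hsv[300,320][0]),(311,294),140),("yel",int(hsv[300,440][0]),(435,292),140)]:
    d=np.abs((hsv[...,0].astype(int)-h0+90)%180-90)
    m=((d<6)&(hsv[...,1]>s)&(hsv[...,2]>50)).astype(np.uint8)
    k=np.zeros_like(m);k[y-22:y+22,x-22:x+22]=1
    c=max(cv2.findContours(m*k,0,1)[0],key=cv2.contourArea)
    (u,v),r=cv2.minEnclosingCircle(c);print(n,u,v,r,ray("top",u,v,.009).round(4))
for n,u,v,z in [("grey",279.4,225.9,.009),("redL",212.4,290.6,.009),("browncap",199.2,288.4,.130),("redtip",308.4,294.7,.098),("bigbrown",150,296,.16),("turq",216,237,.14)]:
    print(n,ray("top",u,v,z).round(4))
im=im[255:330,280:480]
cv2.imwrite("pics/c3.png",cv2.resize(im,None,fx=4,fy=4,interpolation=2))
```

```text
[  1 171 189] [111 155 156] [ 26 146 245]Traceback (most recent call last):
  File "<stdin>", line 8, in <module>
ValueError: max() iterable argument is empty
```

Run:
```python
from h import *
im=cv2.imread("pics/top0.png");hsv=cv2.cvtColor(im,40)
for n,h0,(x,y),s in [("red",1,(214,291),140),("blue",111,(311,294),120),("yel",26,(435,292),120)]:
    d=np.abs((hsv[...,0].astype(int)-h0+90)%180-90)
    m=((d<7)&(hsv[...,1]>s)&(hsv[...,2]>50)).astype(np.uint8)
    k=np.zeros_like(m);k[y-22:y+22,x-22:x+22]=1
    c=max(cv2.findContours(m*k,0,1)[0],key=cv2.contourArea)
    (u,v),r=cv2.minEnclosingCircle(c);print(n,u,v,r,ray("top",u,v,.009).round(4))
for n,u,v,z in [("grey",279.4,225.9,.009),("redL",212.4,290.6,.009),("browncap",199.2,288.4,.130),("redtip",308.4,294.7,.098),("bigbrown",150,296,.16),("turq",216,237,.14)]:
    print(n,ray("top",u,v,z).round(4))
im=im[255:330,280:480]
cv2.imwrite("pics/c3.png",cv2.resize(im,None,fx=4,fy=4,interpolation=2))
```

```text
red 211.14083862304688 290.51513671875 16.81123161315918 [0.4415 0.3064 0.009 ]
blue 310.3700866699219 293.0157470703125 16.895654678344727 [0.4316 0.0478 0.009 ]
yel 434.9830627441406 291.8559265136719 17.117942810058594 [ 0.4302 -0.2788  0.009 ]
grey [0.6094 0.1278 0.009 ]
redL [0.4413 0.3031 0.009 ]
browncap [0.4451 0.3099 0.13  ]
redtip [0.4269 0.0512 0.098 ]
bigbrown [0.4285 0.4163 0.16  ]
turq [0.5664 0.269  0.14  ]
```

View pics/c3.png

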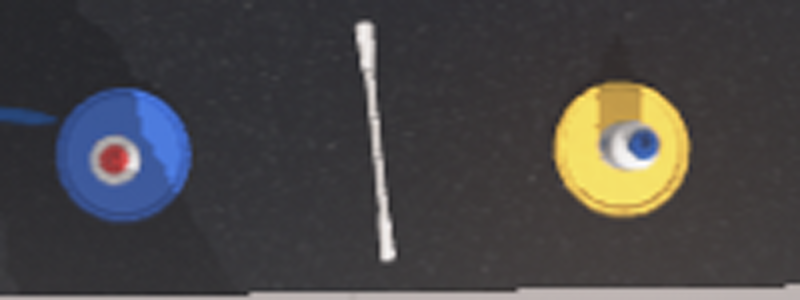

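c3 shows the red tip at (308.5,294.5), the blue tip at (440.8,290.8), the blue dish centre at (311,293.5) and the yellow dish centre at (435.5,292.4). I'll move above the brown bottle and turn the fingers to close along world x.

```bash
G='{"x":-0.305,"y":-0.226,"z":0,"az":1.205}'; python3 -m jog '[{"x":-0.305,"y":-0.226,"az":1.205},{"x":-0.305,"y":-0.226,"az":1.205},{"x":-0.305,"y":-0.226,"az":1.205},{"x":-0.305,"y":-0.226,"az":1.205},{"x":-0.305,"y":-0.226,"az":1.205},{"x":-0.305,"y":-0.226,"az":1.205},{"x":-0.305,"y":-0.226,"az":1.205},{"x":-0.305,"y":-0.226,"az":1.205},{"x":-0.305,"y":-0.226,"az":1.205},{"x":-0.305,"y":-0.226,"az":1.205},{"x":-0.305,"y":-0.226,"az":1.205},{"x":-0.305,"y":-0.226,"az":1.205}]'
python3 - <<'E'
from h import *
o=get_obs();print(o["t"],o["q"].round(3),o["eef_pos"],o["tool_rot"].round(4))
p=camera_params("wrist");print(p)
cv2.imwrite("pics/w1.png",read_camera("wrist")[:,:,::-1])
for n,P in dict(cap=(.445,.31,.13),dish=(.441,.304,.009),foot=(.441,.304,.004)).items():print(n,proj("wrist",P,p))
E
```

```text
0.1 [-1.313  0.478  0.022  1.556 -0.011  1.109 -0.083] [0.24124122 0.62984509 0.23042229] [-1.000e-04  1.818e-01  9.833e-01 -8.000e-04]
{'K': array([[357.6893036 ,   0.        , 322.73836937],
       [  0.        , 357.6893036 , 240.95288287],
       [  0.        ,   0.        ,   1.        ]]), 'origin': array([0.17950444, 0.65412206, 0.37244664]), 'attitude': array([ 0.81614565, -0.11118666, -0.07483806,  0.56208813])}
cap (np.float64(79.86738904013677), np.float64(555.7479567673203))
dish (np.float64(137.40552180863557), np.float64(447.43811246077337))
foot (np.float64(139.384798191066), np.float64(444.1988546798402))validation failed for argument at $[0]...
```

View pics/w1.png

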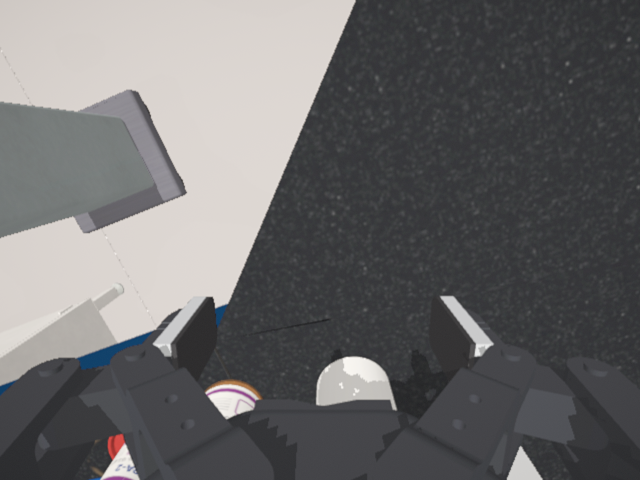

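The wrist view shows a white wash bottle at (360,380), so I'll route around it by going sideways first. The rows need all six keys.

```bash
python3 -m jog '[{"x":-0.083,"y":-0.161,"z":0,"ax":0,"ay":0,"az":0.6},{"x":-0.083,"y":-0.161,"z":0,"ax":0,"ay":0,"az":0.6},{"x":-0.083,"y":-0.161,"z":0,"ax":0,"ay":0,"az":0.6},{"x":-0.083,"y":-0.161,"z":0,"ax":0,"ay":0,"az":0.6},{"x":-0.305,"y":-0.226,"z":0,"ax":0,"ay":0,"az":1.205},{"x":-0.305,"y":-0.226,"z":0,"ax":0,"ay":0,"az":1.205},{"x":-0.305,"y":-0.226,"z":0,"ax":0,"ay":0,"az":1.205},{"x":-0.305,"y":-0.226,"z":0,"ax":0,"ay":0,"az":1.205},{"x":-0.305,"y":-0.226,"z":0,"ax":0,"ay":0,"az":1.205},{"x":-0.305,"y":-0.226,"z":0,"ax":0,"ay":0,"az":1.205},{"x":-0.305,"y":-0.226,"z":0,"ax":0,"ay":0,"az":1.205},{"x":-0.305,"y":-0.226,"z":0,"ax":0,"ay":0,"az":1.205}]'
python3 - <<'E'
from h import *
o=get_obs();print(o["t"],o["q"].round(3),o["eef_pos"],o["tool_rot"].round(4))
p=camera_params("wrist");print(p["origin"],p["attitude"])
cv2.imwrite("pics/w2.png",read_camera("wrist")[:,:,::-1])
for n,P in dict(cap=(.445,.31,.13),dish=(.441,.304,.009)).items():print(n,proj("wrist",P,p))
E
```

```text
t: 1.35
eef_pos: [0.4443, 0.3113, 0.231]
tool_rot: [-0.0, 0.706, 0.708, -0.0]
contact_force: [-0.7, 0.2, 0.2]
gripper_width: 0.998
grasp_force: 0.0
1.35 [-1.036  0.267  0.375  1.894 -0.116  1.002 -0.609] [0.44425471 0.31126216 0.23102375] [-4.000e-04  7.063e-01  7.079e-01 -3.000e-04]
[0.44506273 0.37836962 0.37306935] [ 9.90934282e-01 -1.34338323e-01  3.30260942e-04  1.53469823e-03]
cap (np.float64(322.7308815364898), np.float64(242.63387463226368))
dish (np.float64(318.9814482329972), np.float64(216.5838376283129))
```

View pics/w2.png

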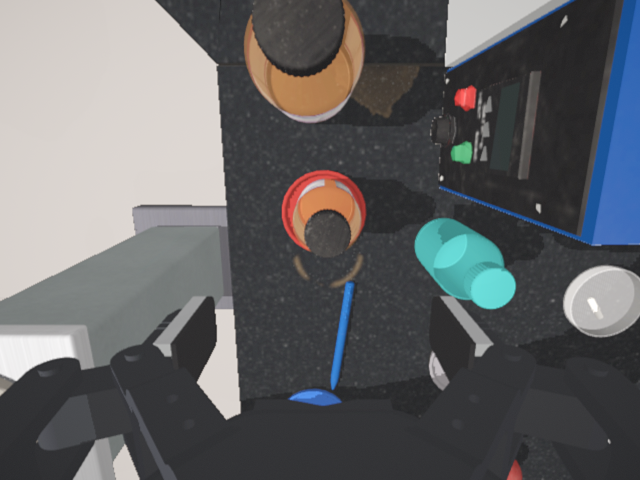

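Run:
```python
from h import *
p=camera_params("wrist")
for n,u,v,z in [("cap",328,233,.13),("dish",324,211,.009),("bigcap",298,33,.16),("bigfoot",305,70,0)]:print(n,ray("wrist",u,v,z,p).round(4))
im=cv2.imread("pics/w2.png")[160:280,270:390]
cv2.imwrite("pics/w2c.png",cv2.resize(im,None,fx=5,fy=5,interpolation=2))
```

```text
cap [0.4486 0.3172 0.13  ]
dish [0.4461 0.3101 0.009 ]
bigcap [0.4313 0.4346 0.16  ]
bigfoot [0.4274 0.445  0.    ]
```

View pics/w2c.png

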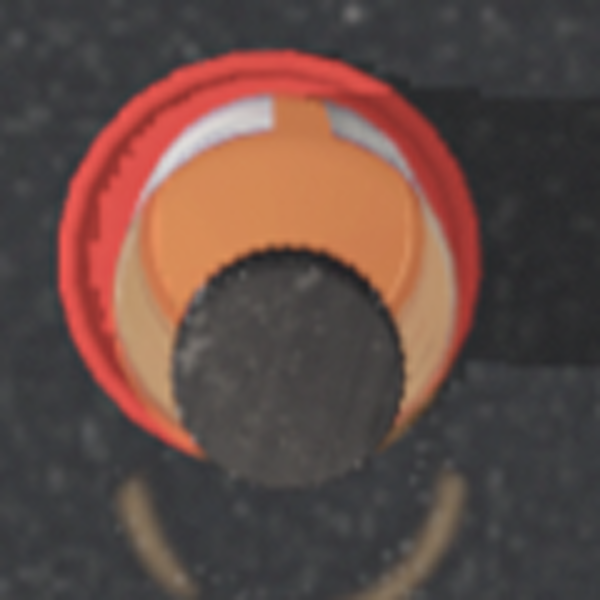

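Wrist view: cap centre at (328,234) and red dish at (324,212), about 5 mm off the top camera's figure. I'll use the scene camera as the third opinion.

Run:
```python
from h import *
for n,u,v,z in [("blue",284.75,266.9,.009),("grey",300.4,224.7,.009),("red",217.3,232,.009),("redtip",140+563/4,150+365/4,.096)]:print(n,ray("scene",u,v,z).round(4))
for n,u,v,z in [("blue",310.8,293.4,.009),("bluetip",440.75,290.75,.098),("yel",435.3,292.2,.009)]:print("top",n,ray("top",u,v,z).round(4))
p=camera_params("wrist")
for n,u,v in [("blue",315,425),]:print(n,ray("wrist",u,v,.009,p).round(4))
o=get_obs();print(proj("wrist",o["eef_pos"]+[0,0,.03],p))
```

```text
blue [0.4286 0.0431 0.009 ]
grey [0.606  0.1229 0.009 ]
red [0.4402 0.3019 0.009 ]
redtip [0.4265 0.0494 0.096 ]
top blue [0.4306 0.0467 0.009 ]
top bluetip [ 0.4321 -0.2731  0.098 ]
top yel [ 0.4293 -0.2796  0.009 ]
blue [0.4362 0.0429 0.009 ]
(np.float64(320.3600636664952), np.float64(340.1242736250571))
```

```bash
python3 -m jog '[{"x":0.002,"y":0.001,"z":0.05,"ax":0,"ay":0,"az":0},{"x":0.002,"y":0.001,"z":0.08,"ax":0,"ay":0,"az":0},{"x":0.002,"y":0.001,"z":0.1,"ax":0,"ay":0,"az":0},{"x":0.002,"y":0.001,"z":0.11,"ax":0,"ay":0,"az":0},{"x":0.002,"y":0.001,"z":0.12,"ax":0,"ay":0,"az":0},{"x":0.002,"y":0.001,"z":0.12,"ax":0,"ay":0,"az":0}]'
python3 -m jog '[{"x":0,"y":0,"z":0,"ax":0,"ay":0,"az":0},{"x":0,"y":0,"z":0,"ax":0,"ay":0,"az":0},{"x":0,"y":0,"z":0,"ax":0,"ay":0,"az":0},{"x":0,"y":0,"z":0,"ax":0,"ay":0,"az":0},{"x":0,"y":0,"z":0,"ax":0,"ay":0,"az":0},{"x":0,"y":0,"z":0,"ax":0,"ay":0,"az":0},{"x":0,"y":0,"z":0,"ax":0,"ay":0,"az":0},{"x":0,"y":0,"z":0,"ax":0,"ay":0,"az":0},{"x":0,"y":0,"z":0,"ax":0,"ay":0,"az":0},{"x":0,"y":0,"z":0,"ax":0,"ay":0,"az":0}]' 0 40
```

```text
t: 2.0
eef_pos: [0.4458, 0.3125, 0.1108]
tool_rot: [-0.0, 0.707, 0.707, -0.0]
contact_force: [-0.0, -0.5, -0.1]
gripper_width: 1.001
grasp_force: 0.0
t: 3.0
eef_pos: [0.447, 0.3126, 0.1121]
tool_rot: [-0.0, 0.707, 0.707, 0.001]
contact_force: [-0.6, -0.1, 5.6]
gripper_width: 0.381
grasp_force: 39.6
```

```bash
python3 -m jog '[{"x":0,"y":0,"z":-0.005,"ax":0,"ay":0,"az":0},{"x":0,"y":0,"z":-0.015,"ax":0,"ay":0,"az":0},{"x":0,"y":0,"z":-0.035,"ax":0,"ay":0,"az":0},{"x":0,"y":0,"z":-0.06,"ax":0,"ay":0,"az":0},{"x":0,"y":0,"z":-0.08,"ax":0,"ay":0,"az":0},{"x":0,"y":0,"z":-0.09,"ax":0,"ay":0,"az":0},{"x":0,"y":0,"z":-0.09,"ax":0,"ay":0,"az":0},{"x":0,"y":0,"z":-0.09,"ax":0,"ay":0,"az":0}]'
python3 - <<'E'
from h import *
o=get_obs();print(o["t"],o["eef_pos"])
p=camera_params("wrist")
a=read_camera("wrist")[:,:,::-1]; b=read_camera("scene")[140:290,130:330,::-1]
w=np.hstack([cv2.resize(a,(533,400)),cv2.resize(b,(266,200))[:400] if 0 else cv2.copyMakeBorder(cv2.resize(b,(266,200)),0,200,0,0,0)])
cv2.imwrite("pics/w3.png",w)
u,v=ray("wrist",0,0,0,p),0
np.save("w3o.npy",np.array([p["origin"],p["attitude"][:3]],dtype=object),allow_pickle=True)
import pickle;pickle.dump(p,open("w3.pkl","wb"))
E
```

```text
t: 3.8
eef_pos: [0.4459, 0.312, 0.2007]
tool_rot: [-0.0, 0.707, 0.707, -0.001]
contact_force: [-0.3, 0.6, -3.8]
gripper_width: 0.378
grasp_force: 40.2
3.8 [0.44587636 0.3119589  0.20067245]
```

View pics/w3.png

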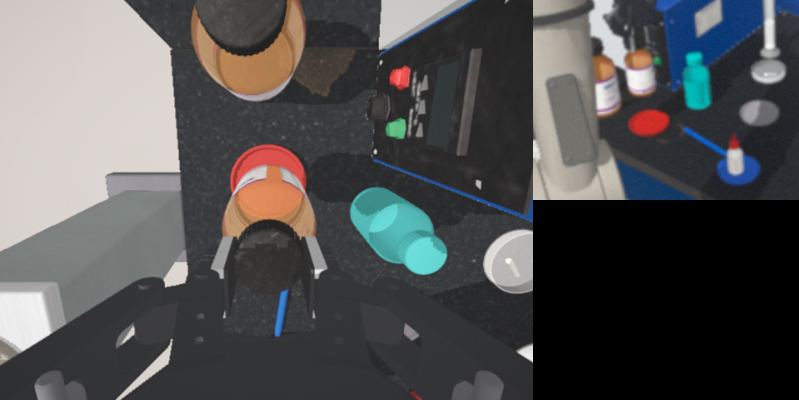

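The bottle is held upright and the scene view shows the red dish clear. Now to the grey dish, right first and then forward.

```bash
python3 -m jog '[{"x":-0.03,"y":0,"z":0,"ax":0,"ay":0,"az":0},{"x":-0.07,"y":0,"z":0,"ax":0,"ay":0,"az":0},{"x":-0.11,"y":0.01,"z":0,"ax":0,"ay":0,"az":0},{"x":-0.145,"y":0.03,"z":0,"ax":0,"ay":0,"az":0},{"x":-0.17,"y":0.06,"z":0,"ax":0,"ay":0,"az":0},{"x":-0.183,"y":0.1,"z":0,"ax":0,"ay":0,"az":0},{"x":-0.183,"y":0.13,"z":0,"ax":0,"ay":0,"az":0},{"x":-0.183,"y":0.155,"z":0,"ax":0,"ay":0,"az":0},{"x":-0.183,"y":0.165,"z":0,"ax":0,"ay":0,"az":0},{"x":-0.183,"y":0.165,"z":0,"ax":0,"ay":0,"az":0},{"x":-0.183,"y":0.165,"z":0,"ax":0,"ay":0,"az":0}]'
python3 - <<'E'
from h import *
o=get_obs();p=camera_params("wrist")
a=read_camera("wrist")[:,:,::-1];cv2.imwrite("pics/w4.png",cv2.resize(a[100:400,150:550],(800,600)))
for n,P in dict(greytop=(.6094,.1278,.009),greyscene=(.606,.123,.009)).items():
    u,v=proj("wrist",P,p);print(n,(u-150)*2,(v-100)*2)
import pickle;pickle.dump(p,open("w4.pkl","wb"))
E
```

```text
t: 5.0
eef_pos: [0.61, 0.1292, 0.2004]
tool_rot: [-0.001, 0.707, 0.707, -0.001]
contact_force: [-0.4, 0.5, -3.3]
gripper_width: 0.383
grasp_force: 40.4
greytop 343.33782813405105 233.72560321555034
greyscene 336.20164433932996 243.6040083822826
```

View pics/w4.png

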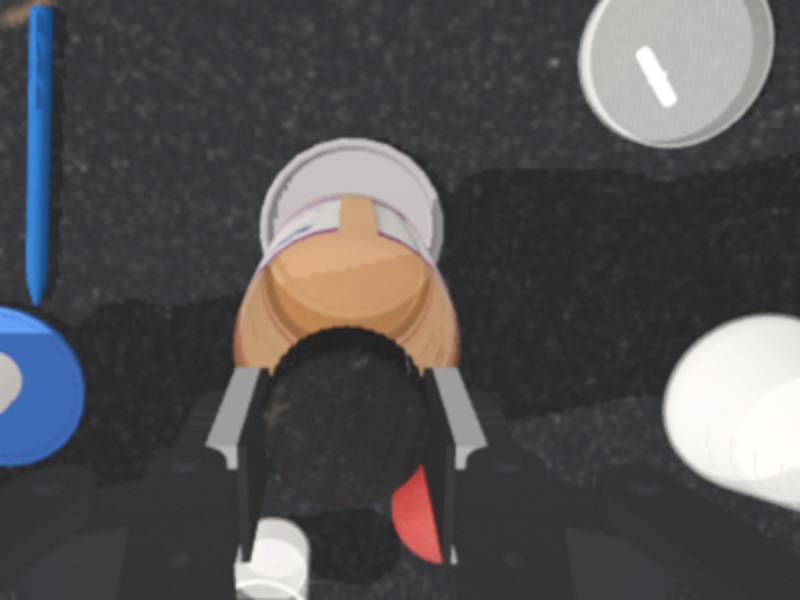

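The grey dish is centred at (352,230) in the crop. That fits a placing move of about (0.165, -0.183), so I'll lower here.

```bash
python3 -m jog '[{"x":0,"y":0,"z":0.02,"ax":0,"ay":0,"az":0},{"x":0,"y":0,"z":0.045,"ax":0,"ay":0,"az":0},{"x":0,"y":0,"z":0.065,"ax":0,"ay":0,"az":0},{"x":0,"y":0,"z":0.078,"ax":0,"ay":0,"az":0},{"x":0,"y":0,"z":0.083,"ax":0,"ay":0,"az":0},{"x":0,"y":0,"z":0.086,"ax":0,"ay":0,"az":0},{"x":0,"y":0,"z":0.086,"ax":0,"ay":0,"az":0}]'
python3 -m jog '[{"x":0,"y":0,"z":0.001,"ax":0,"ay":0,"az":0},{"x":0,"y":0,"z":0.002,"ax":0,"ay":0,"az":0},{"x":0,"y":0,"z":0.003,"ax":0,"ay":0,"az":0},{"x":0,"y":0,"z":0.003,"ax":0,"ay":0,"az":0}]'
```

```text
t: 5.75
eef_pos: [0.6116, 0.1293, 0.1158]
tool_rot: [0.0, 0.707, 0.707, 0.0]
contact_force: [0.4, -0.1, -2.3]
gripper_width: 0.377
grasp_force: 40.4
t: 6.15
eef_pos: [0.6114, 0.1292, 0.1123]
tool_rot: [-0.0, 0.707, 0.707, 0.0]
contact_force: [-0.4, 0.3, -3.6]
gripper_width: 0.382
grasp_force: 40.4
```

```bash
python3 -m jog '[{"x":0,"y":0,"z":0.0005,"ax":0,"ay":0,"az":0},{"x":0,"y":0,"z":0.001,"ax":0,"ay":0,"az":0},{"x":0,"y":0,"z":0.001,"ax":0,"ay":0,"az":0}]'
python3 -m jog '[{"x":0,"y":0,"z":0.0005,"ax":0,"ay":0,"az":0},{"x":0,"y":0,"z":0.001,"ax":0,"ay":0,"az":0},{"x":0,"y":0,"z":0.001,"ax":0,"ay":0,"az":0}]'
```

```text
t: 6.45
eef_pos: [0.6119, 0.1291, 0.1122]
tool_rot: [0.0, 0.707, 0.707, 0.0]
contact_force: [-1.2, -0.4, 5.5]
gripper_width: 0.382
grasp_force: 41.2
t: 6.75
eef_pos: [0.612, 0.1292, 0.1121]
tool_rot: [-0.0, 0.707, 0.707, 0.001]
contact_force: [-3.9, -1.2, 12.3]
gripper_width: 0.382
grasp_force: 42.0
```

```bash
python3 -m jog '[{"x":0,"y":0,"z":-0.001,"ax":0,"ay":0,"az":0},{"x":0,"y":0,"z":-0.001,"ax":0,"ay":0,"az":0},{"x":0,"y":0,"z":-0.001,"ax":0,"ay":0,"az":0},{"x":0,"y":0,"z":-0.001,"ax":0,"ay":0,"az":0},{"x":0,"y":0,"z":-0.001,"ax":0,"ay":0,"az":0},{"x":0,"y":0,"z":-0.001,"ax":0,"ay":0,"az":0},{"x":0,"y":0,"z":-0.02,"ax":0,"ay":0,"az":0},{"x":0,"y":0,"z":-0.06,"ax":0,"ay":0,"az":0},{"x":0,"y":0,"z":-0.09,"ax":0,"ay":0,"az":0},{"x":0,"y":0,"z":-0.09,"ax":0,"ay":0,"az":0}]' 1
python3 - <<'E'
from h import *
o=get_obs();print(o["t"],o["eef_pos"],o["gripper_width"])
t=read_camera("top")[:,:,::-1]
cv2.imwrite("pics/t2.png",np.hstack([cv2.resize(t[190:330,180:340],(640,560),interpolation=2)]))
E
```

```text
t: 7.75
eef_pos: [0.6143, 0.1294, 0.205]
tool_rot: [0.002, 0.707, 0.707, 0.004]
contact_force: [0.2, -0.5, 0.9]
gripper_width: 1.002
grasp_force: 0.0
7.75 [0.61432059 0.12939789 0.20496017] 1.0015504087090485
```

View pics/t2.png

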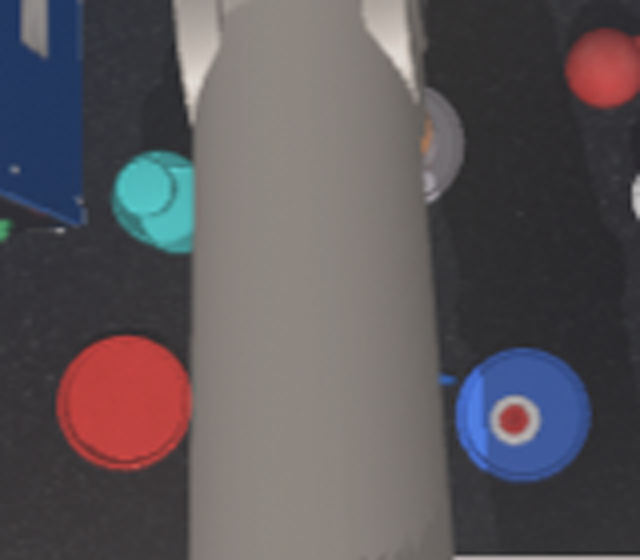

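Red dish is now fully visible at (211,290.5), i.e. (0.4415,0.3066). The red tip at (308.8,294.9) gives the dropper at about (0.4265,0.0505). The brown bottle stands in the grey dish. Next, the red dropper.

```bash
python3 -m jog '[{"x":-0.02,"y":-0.04,"z":0,"ax":0,"ay":0,"az":0},{"x":-0.04,"y":-0.08,"z":0,"ax":0,"ay":0,"az":0},{"x":-0.06,"y":-0.12,"z":0,"ax":0,"ay":0,"az":0},{"x":-0.078,"y":-0.16,"z":0,"ax":0,"ay":0,"az":0},{"x":-0.078,"y":-0.185,"z":0,"ax":0,"ay":0,"az":0},{"x":-0.078,"y":-0.185,"z":0,"ax":0,"ay":0,"az":0},{"x":-0.078,"y":-0.185,"z":0,"ax":0,"ay":0,"az":0},{"x":-0.078,"y":-0.185,"z":0,"ax":0,"ay":0,"az":0}]'
python3 - <<'E'
from h import *
o=get_obs();p=camera_params("wrist");print(o["eef_pos"],o["q"].round(2))
a=read_camera("wrist")[:,:,::-1];cv2.imwrite("pics/w5.png",cv2.resize(a[160:420,150:500],(800,594)))
s=800/350
for n,P in dict(tip=(.4265,.0505,.098),dish=(.4305,.0465,.009)).items():
    u,v=proj("wrist",P,p);print(n,(u-150)*s,(v-160)*s)
import pickle;pickle.dump(p,open("w5.pkl","wb"))
E
```

```text
t: 8.6
eef_pos: [0.4273, 0.0516, 0.2002]
tool_rot: [0.0, 0.707, 0.707, 0.0]
contact_force: [-0.6, -0.9, 0.0]
gripper_width: 0.997
grasp_force: 0.0
[0.42734942 0.05157856 0.20021142] [-0.73  0.1   0.5   2.17 -0.06  0.88 -0.19]
tip 389.22078033518676 187.17265886252054
dish 400.15575173316194 138.88555314692374
```

View pics/w5.png

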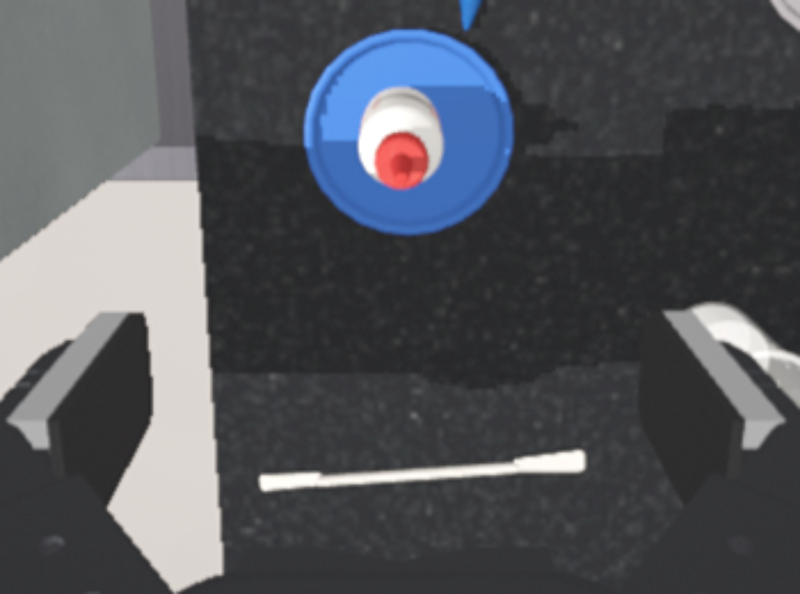

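The red tip at (402,163) sits between the fingers, roughly 1–2 mm from the expected place once the wrist bias is allowed for. Descend and grip.

```bash
python3 -m jog '[{"x":0.002,"y":0,"z":0.04,"ax":0,"ay":0,"az":0},{"x":0.002,"y":0,"z":0.08,"ax":0,"ay":0,"az":0},{"x":0.002,"y":0,"z":0.12,"ax":0,"ay":0,"az":0},{"x":0.002,"y":0,"z":0.145,"ax":0,"ay":0,"az":0},{"x":0.002,"y":0,"z":0.16,"ax":0,"ay":0,"az":0},{"x":0.002,"y":0,"z":0.168,"ax":0,"ay":0,"az":0},{"x":0.002,"y":0,"z":0.168,"ax":0,"ay":0,"az":0}]'
python3 -m jog '[{"x":0,"y":0,"z":0,"ax":0,"ay":0,"az":0},{"x":0,"y":0,"z":0,"ax":0,"ay":0,"az":0},{"x":0,"y":0,"z":0,"ax":0,"ay":0,"az":0},{"x":0,"y":0,"z":0,"ax":0,"ay":0,"az":0},{"x":0,"y":0,"z":0,"ax":0,"ay":0,"az":0},{"x":0,"y":0,"z":0,"ax":0,"ay":0,"az":0},{"x":0,"y":0,"z":0,"ax":0,"ay":0,"az":0},{"x":0,"y":0,"z":0,"ax":0,"ay":0,"az":0},{"x":0,"y":0,"z":0,"ax":0,"ay":0,"az":0},{"x":0,"y":0,"z":0,"ax":0,"ay":0,"az":0}]' 0 25
```

```text
t: 9.35
eef_pos: [0.4265, 0.053, 0.0313]
tool_rot: [-0.0, 0.707, 0.707, -0.001]
contact_force: [0.2, -0.3, -0.0]
gripper_width: 1.001
grasp_force: 0.0
t: 10.35
eef_pos: [0.427, 0.0534, 0.0328]
tool_rot: [0.0, 0.707, 0.707, 0.001]
contact_force: [-0.1, 0.1, 7.4]
gripper_width: 0.352
grasp_force: 26.1
```

```bash
python3 -m jog '[{"x":0,"y":0,"z":-0.005,"ax":0,"ay":0,"az":0},{"x":0,"y":0,"z":-0.02,"ax":0,"ay":0,"az":0},{"x":0,"y":0,"z":-0.045,"ax":0,"ay":0,"az":0},{"x":0,"y":0,"z":-0.07,"ax":0,"ay":0,"az":0},{"x":0,"y":0,"z":-0.08,"ax":0,"ay":0,"az":0},{"x":0.03,"y":0,"z":-0.08,"ax":0,"ay":0,"az":0},{"x":0.07,"y":0.005,"z":-0.08,"ax":0,"ay":0,"az":0},{"x":0.11,"y":0.01,"z":-0.08,"ax":0,"ay":0,"az":0},{"x":0.15,"y":0.015,"z":-0.08,"ax":0,"ay":0,"az":0},{"x":0.19,"y":0.015,"z":-0.08,"ax":0,"ay":0,"az":0},{"x":0.225,"y":0.015,"z":-0.08,"ax":0,"ay":0,"az":0},{"x":0.2535,"y":0.015,"z":-0.08,"ax":0,"ay":0,"az":0}]'
python3 -m jog '[{"x":0,"y":0,"z":0,"ax":0,"ay":0,"az":0},{"x":0,"y":0,"z":0,"ax":0,"ay":0,"az":0}]'
python3 - <<'E'
from h import *
o=get_obs();p=camera_params("wrist");print(o["eef_pos"])
a=read_camera("wrist")[:,:,::-1];cv2.imwrite("pics/w6.png",cv2.resize(a[130:390,150:500],(800,594)))
s=800/350
for n,P in dict(dish=(.4415,.3055,.009)).items():
    u,v=proj("wrist",P,p);print(n,(u-150)*s,(v-130)*s)
E
```

```text
t: 11.55
eef_pos: [0.4405, 0.3091, 0.1117]
tool_rot: [-0.0, 0.706, 0.708, -0.0]
contact_force: [0.6, -0.2, -0.4]
gripper_width: 0.351
grasp_force: 26.0
t: 11.75
eef_pos: [0.4408, 0.3068, 0.1116]
tool_rot: [0.0, 0.707, 0.708, -0.001]
contact_force: [0.1, -1.0, -0.9]
gripper_width: 0.352
grasp_force: 26.0
[0.44076337 0.30678058 0.11160802]
dish 394.65247139087876 255.84873314610954
```

View pics/w6.png

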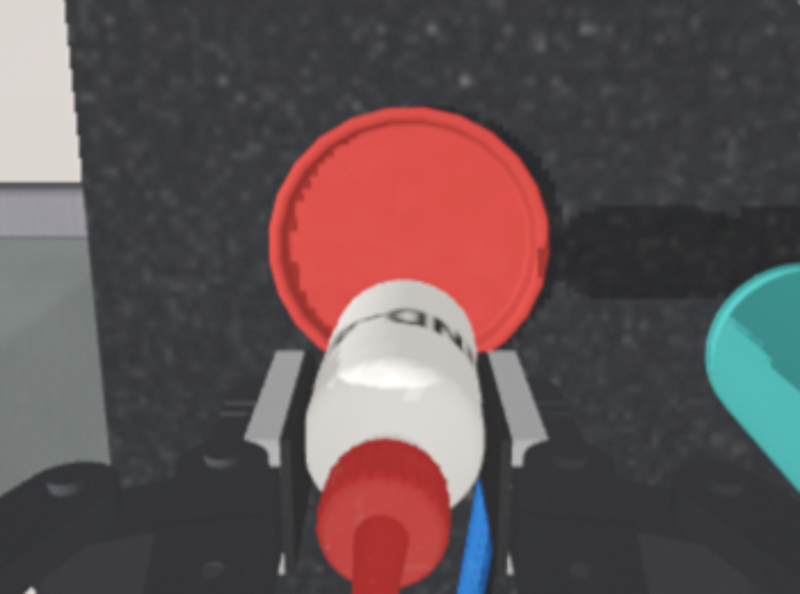

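Dish centre at (410,246), which is the known bias of about 4 and 3 mm. The bottle is aligned, so lower it.

```bash
python3 -m jog '[{"x":0,"y":0,"z":0.02,"ax":0,"ay":0,"az":0},{"x":0,"y":0,"z":0.04,"ax":0,"ay":0,"az":0},{"x":0,"y":0,"z":0.06,"ax":0,"ay":0,"az":0},{"x":0,"y":0,"z":0.07,"ax":0,"ay":0,"az":0},{"x":0,"y":0,"z":0.074,"ax":0,"ay":0,"az":0},{"x":0,"y":0,"z":0.076,"ax":0,"ay":0,"az":0},{"x":0,"y":0,"z":0.077,"ax":0,"ay":0,"az":0},{"x":0,"y":0,"z":0.077,"ax":0,"ay":0,"az":0}]'
python3 -m jog '[{"x":0,"y":0,"z":0.0005,"ax":0,"ay":0,"az":0},{"x":0,"y":0,"z":0.001,"ax":0,"ay":0,"az":0},{"x":0,"y":0,"z":0.001,"ax":0,"ay":0,"az":0}]'
python3 -m jog '[{"x":0,"y":0,"z":0.0005,"ax":0,"ay":0,"az":0},{"x":0,"y":0,"z":0.001,"ax":0,"ay":0,"az":0},{"x":0,"y":0,"z":0.001,"ax":0,"ay":0,"az":0}]'
```

```text
t: 12.6
eef_pos: [0.4418, 0.3069, 0.0359]
tool_rot: [-0.0, 0.707, 0.707, 0.001]
contact_force: [-0.3, 0.8, -0.5]
gripper_width: 0.349
grasp_force: 26.0
t: 12.9
eef_pos: [0.4415, 0.3068, 0.0344]
tool_rot: [-0.0, 0.707, 0.707, 0.0]
contact_force: [0.9, -0.1, 0.6]
gripper_width: 0.354
grasp_force: 26.0
t: 13.2
eef_pos: [0.4413, 0.3067, 0.0332]
tool_rot: [-0.0, 0.707, 0.707, -0.0]
contact_force: [-0.6, 0.5, -0.3]
gripper_width: 0.351
grasp_force: 26.0
```

```bash
python3 -m jog '[{"x":0,"y":0,"z":0.0005,"ax":0,"ay":0,"az":0},{"x":0,"y":0,"z":0.001,"ax":0,"ay":0,"az":0},{"x":0,"y":0,"z":0.001,"ax":0,"ay":0,"az":0}]'
```

```text
t: 13.5
eef_pos: [0.4416, 0.307, 0.0329]
tool_rot: [-0.0, 0.707, 0.707, 0.0]
contact_force: [-1.9, -0.4, 6.8]
gripper_width: 0.348
grasp_force: 25.7
```

```bash
python3 -m jog '[{"x":0,"y":0,"z":-0.0005,"ax":0,"ay":0,"az":0},{"x":0,"y":0,"z":-0.0005,"ax":0,"ay":0,"az":0},{"x":0,"y":0,"z":-0.0005,"ax":0,"ay":0,"az":0},{"x":0,"y":0,"z":-0.0005,"ax":0,"ay":0,"az":0},{"x":0,"y":0,"z":-0.0005,"ax":0,"ay":0,"az":0},{"x":0,"y":0,"z":-0.0005,"ax":0,"ay":0,"az":0},{"x":0,"y":0,"z":-0.02,"ax":0,"ay":0,"az":0},{"x":0,"y":0,"z":-0.06,"ax":0,"ay":0,"az":0},{"x":0,"y":0,"z":-0.1,"ax":0,"ay":0,"az":0},{"x":0,"y":0,"z":-0.14,"ax":0,"ay":0,"az":0},{"x":0,"y":0,"z":-0.17,"ax":0,"ay":0,"az":0},{"x":0,"y":0,"z":-0.17,"ax":0,"ay":0,"az":0}]' 1
python3 - <<'E'
from h import *
o=get_obs();p=camera_params("wrist");print(o["eef_pos"])
a=read_camera("wrist")[:,:,::-1];a=cv2.resize(a[140:340,200:450],(500,400))
t=read_camera("top")[:,:,::-1];
hsv=cv2.cvtColor(t,40);m=cv2.inRange(hsv,(100,110,60),(125,255,255));m[:,:415]=0;m[:,455:]=0;m[:270]=0;m[315:]=0
M=cv2.moments(m,True);u,v=M["m10"]/M["m00"],M["m01"]/M["m00"];print("bluecap",u,v,M["m00"],ray("top",u,v,.085).round(4),[ray("top",x,y,.009).round(4) for x,y in [(435.3,292.2)]])
cv2.imwrite("pics/w7.png",a)
for n,P in dict(tip=(.4415,.3055,.098),dish=(.4415,.3055,.009)).items():
    u,v=proj("wrist",P,p);print(n,(u-200)*2,(v-140)*2)
E
```

```text
t: 14.7
eef_pos: [0.4437, 0.3082, 0.2066]
tool_rot: [-0.0, 0.707, 0.707, 0.004]
contact_force: [-0.3, 0.3, -0.4]
gripper_width: 1.0
grasp_force: 0.0
[0.44367388 0.3082115  0.20657452]
bluecap 440.4 290.7142857142857 35.0 [ 0.4324 -0.2753  0.085 ] [array([ 0.4293, -0.2796,  0.009 ])]
tip 235.531865364415 205.16605355698636
dish 237.01015254331617 156.42760161974178
```

View pics/w7.png

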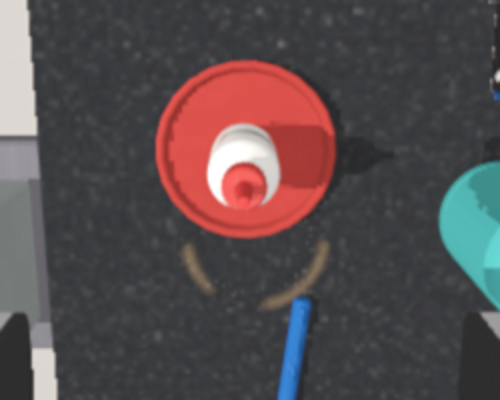

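The red dropper stands mid-dish in the red dish, tip at (245,192) and dish centre at (246,149). The picture budget is spent, so from here I'll measure with code. Now to the blue dropper.

```bash
python3 -m jog '[{"x":-0.03,"y":0,"z":0,"ax":0,"ay":0,"az":0},{"x":-0.07,"y":0,"z":0,"ax":0,"ay":0,"az":0},{"x":-0.12,"y":0,"z":0,"ax":0,"ay":0,"az":0},{"x":-0.17,"y":0,"z":0,"ax":0,"ay":0,"az":0},{"x":-0.22,"y":0,"z":0,"ax":0,"ay":0,"az":0},{"x":-0.27,"y":-0.002,"z":0,"ax":0,"ay":0,"az":0},{"x":-0.32,"y":-0.004,"z":0,"ax":0,"ay":0,"az":0},{"x":-0.37,"y":-0.006,"z":0,"ax":0,"ay":0,"az":0},{"x":-0.42,"y":-0.008,"z":0,"ax":0,"ay":0,"az":0},{"x":-0.47,"y":-0.009,"z":0,"ax":0,"ay":0,"az":0},{"x":-0.52,"y":-0.009,"z":0,"ax":0,"ay":0,"az":0},{"x":-0.56,"y":-0.009,"z":0,"ax":0,"ay":0,"az":0}]'
python3 -m jog '[{"x":-0.02,"y":0,"z":0,"ax":0,"ay":0,"az":0},{"x":-0.02,"y":0,"z":0,"ax":0,"ay":0,"az":0},{"x":-0.02,"y":0,"z":0,"ax":0,"ay":0,"az":0},{"x":-0.02,"y":0,"z":0,"ax":0,"ay":0,"az":0}]'
cat > m.py <<'E'
from h import *
def blob(img,lo,hi,win,n,z,p=None):
    u0,u1,v0,v1=[int(w) for w in win];hsv=cv2.cvtColor(img,cv2.COLOR_RGB2HSV)
    m=cv2.inRange(hsv,lo,hi);k=np.zeros_like(m);k[v0:v1,u0:u1]=1;m*=k
    cs=cv2.findContours(m,0,1)[0]
    if not cs: print(n,"none");return
    c=max(cs,key=cv2.contourArea);(u,v),r=cv2.minEnclosingCircle(c);M=cv2.moments(m,True)
    print(n,"circ",round(u,1),round(v,1),round(r,1),ray(p["n"],u,v,z,p).round(4),"cent",ray(p["n"],M["m10"]/M["m00"],M["m01"]/M["m00"],z,p).round(4),"area",M["m00"])
E
python3 - <<'E'
from m import *
o=get_obs();p=camera_params("wrist");p["n"]="wrist";print(o["eef_pos"],o["q"].round(2))
a=read_camera("wrist")
blob(a,(20,90,60),(35,255,255),(200,450,130,340),"yellow dish",.009,p)
blob(a,(100,110,50),(130,255,255),(250,400,150,300),"blue cap",.085,p)
E
```

```text
t: 16.0
eef_pos: [0.4309, -0.2557, 0.201]
tool_rot: [-0.001, 0.708, 0.707, -0.001]
contact_force: [0.5, 0.3, -0.4]
gripper_width: 0.997
grasp_force: 0.0
t: 16.4
eef_pos: [0.4322, -0.2716, 0.2014]
tool_rot: [-0.001, 0.707, 0.708, -0.0]
contact_force: [-0.2, 0.4, -0.4]
gripper_width: 1.0
grasp_force: 0.0
[ 0.43218228 -0.27160208  0.20137281] [-0.21  0.3   0.79  2.01 -0.27  0.93  0.72]
yellow dish circ 323.2 221.2 46.2 [ 0.4331 -0.277   0.009 ] cent [ 0.4329 -0.2753  0.009 ] area 5207.0
blue cap circ 325.5 239.5 11.8 [ 0.4349 -0.2746  0.085 ] cent [ 0.4346 -0.2746  0.085 ] area 413.0
```

```bash
python3 -m jog '[{"x":-0.003,"y":0,"z":0.04,"ax":0,"ay":0,"az":0},{"x":-0.003,"y":0,"z":0.08,"ax":0,"ay":0,"az":0},{"x":-0.003,"y":0,"z":0.12,"ax":0,"ay":0,"az":0},{"x":-0.003,"y":0,"z":0.145,"ax":0,"ay":0,"az":0},{"x":-0.003,"y":0,"z":0.16,"ax":0,"ay":0,"az":0},{"x":-0.003,"y":0,"z":0.169,"ax":0,"ay":0,"az":0},{"x":-0.003,"y":0,"z":0.169,"ax":0,"ay":0,"az":0}]'
python3 -m jog '[{"x":0,"y":0,"z":0,"ax":0,"ay":0,"az":0},{"x":0,"y":0,"z":0,"ax":0,"ay":0,"az":0},{"x":0,"y":0,"z":0,"ax":0,"ay":0,"az":0},{"x":0,"y":0,"z":0,"ax":0,"ay":0,"az":0},{"x":0,"y":0,"z":0,"ax":0,"ay":0,"az":0},{"x":0,"y":0,"z":0,"ax":0,"ay":0,"az":0},{"x":0,"y":0,"z":0,"ax":0,"ay":0,"az":0},{"x":0,"y":0,"z":0,"ax":0,"ay":0,"az":0},{"x":0,"y":0,"z":0,"ax":0,"ay":0,"az":0},{"x":0,"y":0,"z":0,"ax":0,"ay":0,"az":0}]' 0 25
```

```text
t: 17.15
eef_pos: [0.4325, -0.2758, 0.033]
tool_rot: [-0.0, 0.707, 0.707, -0.0]
contact_force: [0.2, -0.3, -0.6]
gripper_width: 1.0
grasp_force: 0.0
t: 18.15
eef_pos: [0.433, -0.2766, 0.0339]
tool_rot: [0.001, 0.707, 0.707, 0.0]
contact_force: [-0.3, 0.5, 6.2]
gripper_width: 0.344
grasp_force: 25.6
```

```bash
python3 -m jog '[{"x":0,"y":0,"z":-0.005,"ax":0,"ay":0,"az":0},{"x":0,"y":0,"z":-0.02,"ax":0,"ay":0,"az":0},{"x":0,"y":0,"z":-0.045,"ax":0,"ay":0,"az":0},{"x":0,"y":0,"z":-0.07,"ax":0,"ay":0,"az":0},{"x":0.01,"y":0,"z":-0.08,"ax":0,"ay":0,"az":0},{"x":0.04,"y":0,"z":-0.08,"ax":0,"ay":0,"az":0},{"x":0.08,"y":0,"z":-0.08,"ax":0,"ay":0,"az":0},{"x":0.12,"y":0,"z":-0.08,"ax":0,"ay":0,"az":0},{"x":0.16,"y":0,"z":-0.08,"ax":0,"ay":0,"az":0},{"x":0.2,"y":0,"z":-0.08,"ax":0,"ay":0,"az":0},{"x":0.24,"y":-0.001,"z":-0.08,"ax":0,"ay":0,"az":0},{"x":0.28,"y":-0.0015,"z":-0.08,"ax":0,"ay":0,"az":0}]'
python3 -m jog '[{"x":0.025,"y":0,"z":0,"ax":0,"ay":0,"az":0},{"x":0.041,"y":0,"z":0,"ax":0,"ay":0,"az":0},{"x":0.041,"y":0,"z":0,"ax":0,"ay":0,"az":0},{"x":0.041,"y":0,"z":0,"ax":0,"ay":0,"az":0},{"x":0.041,"y":0,"z":0,"ax":0,"ay":0,"az":0}]'
python3 - <<'E'
from m import *
o=get_obs();p=camera_params("wrist");p["n"]="wrist";print(o["eef_pos"],o["gripper_width"])
a=read_camera("wrist");cv2.imwrite("pics/w8.png",a[:,:,::-1])
hsv=cv2.cvtColor(a,cv2.COLOR_RGB2HSV)
m=cv2.inRange(hsv,(100,110,50),(125,255,255));m[:130]=0;m[:,:200]=0;m[:,450:]=0
c=max(cv2.findContours(m,0,1)[0],key=cv2.contourArea).reshape(-1,2);print(c.min(0),c.max(0))
u=(c[:,0].min()+c[:,0].max())/2;r=(c[:,0].max()-c[:,0].min())/2;v=c[:,1].min()+r
print(u,v,ray("wrist",u,v,.009,p))
E
```

```text
t: 19.35
eef_pos: [0.4306, 0.0052, 0.1141]
tool_rot: [-0.0, 0.707, 0.707, 0.0]
contact_force: [1.1, 0.6, -0.0]
gripper_width: 0.338
grasp_force: 25.1
t: 19.85
eef_pos: [0.4308, 0.0435, 0.1136]
tool_rot: [0.0, 0.708, 0.706, 0.0]
contact_force: [-0.3, 0.0, -0.9]
gripper_width: 0.343
grasp_force: 25.1
[0.4308463  0.04351789 0.11358206] 0.34278380724011626
[264 171] [387 281]
325.5 232.5 [0.43369396 0.04872857 0.009     ]
```

```bash
python3 -m jog '[{"x":0.001,"y":0,"z":0.02,"ax":0,"ay":0,"az":0},{"x":0.001,"y":0,"z":0.04,"ax":0,"ay":0,"az":0},{"x":0.001,"y":0,"z":0.06,"ax":0,"ay":0,"az":0},{"x":0.001,"y":0,"z":0.07,"ax":0,"ay":0,"az":0},{"x":0.001,"y":0,"z":0.075,"ax":0,"ay":0,"az":0},{"x":0.001,"y":0,"z":0.078,"ax":0,"ay":0,"az":0},{"x":0.001,"y":0,"z":0.078,"ax":0,"ay":0,"az":0}]'
python3 -m jog '[{"x":0,"y":0,"z":0.0005,"ax":0,"ay":0,"az":0},{"x":0,"y":0,"z":0.001,"ax":0,"ay":0,"az":0},{"x":0,"y":0,"z":0.001,"ax":0,"ay":0,"az":0}]'
python3 -m jog '[{"x":0,"y":0,"z":0.0005,"ax":0,"ay":0,"az":0},{"x":0,"y":0,"z":0.001,"ax":0,"ay":0,"az":0},{"x":0,"y":0,"z":0.001,"ax":0,"ay":0,"az":0}]'
```

```text
t: 20.6
eef_pos: [0.4312, 0.0455, 0.0355]
tool_rot: [0.0, 0.707, 0.707, 0.0]
contact_force: [-0.6, 0.2, -0.8]
gripper_width: 0.342
grasp_force: 25.1
t: 20.9
eef_pos: [0.4311, 0.0459, 0.0346]
tool_rot: [0.0, 0.707, 0.707, 0.0]
contact_force: [1.0, 0.3, -1.3]
gripper_width: 0.344
grasp_force: 25.1
t: 21.2
eef_pos: [0.4312, 0.0458, 0.0339]
tool_rot: [-0.0, 0.707, 0.707, 0.0]
contact_force: [-1.6, -0.2, 10.4]
gripper_width: 0.347
grasp_force: 25.8
```

Contact made. Release, lift and check.

```bash
python3 -m jog '[{"x":0,"y":0,"z":-0.001,"ax":0,"ay":0,"az":0},{"x":0,"y":0,"z":-0.001,"ax":0,"ay":0,"az":0},{"x":0,"y":0,"z":-0.001,"ax":0,"ay":0,"az":0},{"x":0,"y":0,"z":-0.001,"ax":0,"ay":0,"az":0},{"x":0,"y":0,"z":-0.001,"ax":0,"ay":0,"az":0},{"x":0,"y":0,"z":-0.001,"ax":0,"ay":0,"az":0},{"x":0,"y":0,"z":-0.02,"ax":0,"ay":0,"az":0},{"x":0,"y":0,"z":-0.06,"ax":0,"ay":0,"az":0},{"x":0,"y":0,"z":-0.1,"ax":0,"ay":0,"az":0},{"x":0,"y":0,"z":-0.14,"ax":0,"ay":0,"az":0},{"x":0,"y":0,"z":-0.17,"ax":0,"ay":0,"az":0},{"x":0,"y":0,"z":-0.17,"ax":0,"ay":0,"az":0}]' 1
python3 - <<'E'
from m import *
o=get_obs();p=camera_params("wrist");p["n"]="wrist";print(o["eef_pos"])
a=read_camera("wrist");cv2.imwrite("pics/w9.png",a[:,:,::-1])
blob(a,(100,110,50),(130,255,255),(230,420,130,290),"blue dish",.009,p)
# white body: bright, unsaturated
blob(a,(0,0,150),(180,60,255),(280,370,150,280),"white body",.04,p)
t=read_camera("top");q=camera_params("top");q["n"]="top"
hsv=cv2.cvtColor(t,cv2.COLOR_RGB2HSV)
blob(t,(0,0,0),(180,110,75),(255,300,195,240),"browncap top",.13,q)
blob(t,(0,0,100),(180,60,255),(255,305,200,250),"grey dish",.009,q)
E
```

```text
t: 22.4
eef_pos: [0.4333, 0.0463, 0.2065]
tool_rot: [0.001, 0.707, 0.707, 0.004]
contact_force: [0.2, 1.4, -0.4]
gripper_width: 0.999
grasp_force: 0.0
[0.43326919 0.0462691  0.20651543]
blue dish circ 320.9 211.5 45.7 [0.4336 0.0498 0.009 ] cent [0.4353 0.0549 0.009 ] area 5958.0
white body circ 319.6 222.7 21.1 [0.4323 0.0456 0.04  ] cent [0.4325 0.0497 0.04  ] area 807.0
browncap top circ 277.0 217.0 31.1 [0.6145 0.1245 0.13  ] cent [0.6271 0.1279 0.13  ] area 1308.0
grey dish circ 279.0 225.8 16.5 [0.6097 0.1288 0.009 ] cent [0.599  0.1211 0.009 ] area 430.0
```

```bash
python3 -m jog '[{"x":0.02,"y":0.035,"z":0,"ax":0,"ay":0,"az":0},{"x":0.04,"y":0.075,"z":0,"ax":0,"ay":0,"az":0},{"x":0.06,"y":0.115,"z":0,"ax":0,"ay":0,"az":0},{"x":0.075,"y":0.15,"z":0,"ax":0,"ay":0,"az":0},{"x":0.083,"y":0.175,"z":0,"ax":0,"ay":0,"az":0},{"x":0.083,"y":0.181,"z":0,"ax":0,"ay":0,"az":0},{"x":0.083,"y":0.181,"z":0,"ax":0,"ay":0,"az":0},{"x":0.083,"y":0.181,"z":0,"ax":0,"ay":0,"az":0}]'
python3 - <<'E'
from m import *
p=camera_params("wrist");p["n"]="wrist";o=get_obs();print(o["eef_pos"])
a=read_camera("wrist");cv2.imwrite("pics/w10.png",a[:,:,::-1])
u,v=proj("wrist",(.612,.1292,.13),p);print(u,v)
g=cv2.medianBlur(cv2.cvtColor(a,cv2.COLOR_RGB2GRAY),3)
print(cv2.HoughCircles(g,cv2.HOUGH_GRADIENT,1.5,20,param1=80,param2=18,minRadius=18,maxRadius=32))
blob(a,(5,90,60),(18,255,255),(260,390,150,320),"amber",.09,p)
E
```

```text
t: 23.3
eef_pos: [0.6105, 0.1274, 0.2022]
tool_rot: [-0.001, 0.708, 0.707, -0.001]
contact_force: [-0.3, -0.5, -0.2]
gripper_width: 0.997
grasp_force: 0.0
[0.61048803 0.12741032 0.20215514]
324.11119834466837 250.34785429342182
[[[279.75  51.75  31.05]
  [332.25 203.25  31.05]
  [371.25 353.25  26.1 ]
  [611.25 368.25  31.05]
  [573.75  68.25  24.45]
  [135.75 287.25  31.05]
  [500.25 105.75  31.05]
  [557.25 312.75  29.4 ]
  [593.25  62.25  19.05]
  [323.25 245.25  29.4 ]
  [144.75  80.25  31.05]
  [312.75 198.75  27.75]
  [156.75 285.75  31.05]
  [186.75 338.25  31.05]
  [111.75  18.75  31.05]
  [512.25 305.25  31.05]
  [384.75  51.75  22.2 ]
  [255.75   3.75  27.75]
  [282.75 386.25  20.1 ]
  [194.25 237.75  31.05]
  [471.75 135.75  31.05]
  [504.75 128.25  31.05]
  [330.75 369.75  19.2 ]
  [600.75 348.75  22.8 ]
  [152.25 305.25  24.45]
  [125.25  74.25  24.45]
  [128.25 311.25  19.35]
  [134.25  24.75  31.05]
  [468.75 113.25  25.95]
  [192.75 110.25  29.4 ]
  [275.25 407.25  20.85]
  [314.25 224.25  26.1 ]
  [150.75 164.25  31.05]
  [444.75 327.75  29.4 ]
  [623.25 305.25  29.25]
  [413.25 360.75  23.85]
  [354.75 302.25  26.1 ]
  [293.25 155.25  26.1 ]
  [509.25 368.25  29.4 ]
  [194.25 161.25  22.65]
  [140.25 219.75  22.8 ]
  [375.75 393.75  18.6 ]
  [552.75 285.75  22.65]
  [603.75 132.75  24.3 ]]]
amber circ 325.1 223.3 41.7 [0.6128 0.1375 0.09  ] cent [0.6128 0.1438 0.09  ] area 2527.0
```

Cap circle is at (323,245) against the predicted (324,250), so the bottle is where I left it. Grip it again.

```bash
python3 -m jog '[{"x":0.001,"y":0.001,"z":0.03,"ax":0,"ay":0,"az":0},{"x":0.001,"y":0.001,"z":0.06,"ax":0,"ay":0,"az":0},{"x":0.001,"y":0.001,"z":0.08,"ax":0,"ay":0,"az":0},{"x":0.001,"y":0.001,"z":0.091,"ax":0,"ay":0,"az":0},{"x":0.001,"y":0.001,"z":0.091,"ax":0,"ay":0,"az":0}]'
python3 -m jog '[{"x":0,"y":0,"z":0,"ax":0,"ay":0,"az":0},{"x":0,"y":0,"z":0,"ax":0,"ay":0,"az":0},{"x":0,"y":0,"z":0,"ax":0,"ay":0,"az":0},{"x":0,"y":0,"z":0,"ax":0,"ay":0,"az":0},{"x":0,"y":0,"z":0,"ax":0,"ay":0,"az":0},{"x":0,"y":0,"z":0,"ax":0,"ay":0,"az":0},{"x":0,"y":0,"z":0,"ax":0,"ay":0,"az":0},{"x":0,"y":0,"z":0,"ax":0,"ay":0,"az":0},{"x":0,"y":0,"z":0,"ax":0,"ay":0,"az":0},{"x":0,"y":0,"z":0,"ax":0,"ay":0,"az":0}]' 0 40
```

```text
t: 23.85
eef_pos: [0.6114, 0.1294, 0.1113]
tool_rot: [-0.001, 0.707, 0.707, -0.001]
contact_force: [-0.5, -0.9, 0.2]
gripper_width: 1.0
grasp_force: 0.0
t: 24.85
eef_pos: [0.6135, 0.1298, 0.1134]
tool_rot: [0.0, 0.707, 0.707, 0.001]
contact_force: [-2.0, -0.2, 6.4]
gripper_width: 0.379
grasp_force: 39.3
```

```bash
python3 -m jog '[{"x":0,"y":0,"z":-0.005,"ax":0,"ay":0,"az":0},{"x":0,"y":0,"z":-0.02,"ax":0,"ay":0,"az":0},{"x":0,"y":0,"z":-0.05,"ax":0,"ay":0,"az":0},{"x":0,"y":0,"z":-0.085,"ax":0,"ay":0,"az":0},{"x":0,"y":0,"z":-0.11,"ax":0,"ay":0,"az":0},{"x":0,"y":-0.02,"z":-0.12,"ax":0,"ay":0,"az":0},{"x":-0.01,"y":-0.05,"z":-0.12,"ax":0,"ay":0,"az":0},{"x":-0.03,"y":-0.08,"z":-0.12,"ax":0,"ay":0,"az":0},{"x":-0.06,"y":-0.11,"z":-0.12,"ax":0,"ay":0,"az":0},{"x":-0.095,"y":-0.13,"z":-0.12,"ax":0,"ay":0,"az":0},{"x":-0.13,"y":-0.14,"z":-0.12,"ax":0,"ay":0,"az":0},{"x":-0.16,"y":-0.145,"z":-0.12,"ax":0,"ay":0,"az":0}]'
python3 -m jog '[{"x":-0.04,"y":-0.01,"z":0,"ax":0,"ay":0,"az":0},{"x":-0.08,"y":-0.02,"z":0,"ax":0,"ay":0,"az":0},{"x":-0.12,"y":-0.03,"z":0,"ax":0,"ay":0,"az":0},{"x":-0.16,"y":-0.035,"z":0,"ax":0,"ay":0,"az":0},{"x":-0.2,"y":-0.037,"z":0,"ax":0,"ay":0,"az":0},{"x":-0.235,"y":-0.037,"z":0,"ax":0,"ay":0,"az":0},{"x":-0.2475,"y":-0.037,"z":0,"ax":0,"ay":0,"az":0},{"x":-0.2475,"y":-0.037,"z":0,"ax":0,"ay":0,"az":0},{"x":-0.2475,"y":-0.037,"z":0,"ax":0,"ay":0,"az":0},{"x":-0.2475,"y":-0.037,"z":0,"ax":0,"ay":0,"az":0}]'
python3 - <<'E'
from m import *
o=get_obs();p=camera_params("wrist");p["n"]="wrist";print(o["eef_pos"])
a=read_camera("wrist");cv2.imwrite("pics/w11.png",a[:,:,::-1])
hsv=cv2.cvtColor(a,cv2.COLOR_RGB2HSV)
m=cv2.inRange(hsv,(20,90,60),(35,255,255));m[:100]=0;m[:,:200]=0;m[:,450:]=0
c=max(cv2.findContours(m,0,1)[0],key=cv2.contourArea).reshape(-1,2);print(c.min(0),c.max(0))
u=(c[:,0].min()+c[:,0].max())/2;r=(c[:,0].max()-c[:,0].min())/2;v=c[:,1].min()+r
print(u,v,r,ray("wrist",u,v,.009,p))
E
```

```text
t: 26.05
eef_pos: [0.4664, -0.0322, 0.2329]
tool_rot: [-0.001, 0.708, 0.707, 0.001]
contact_force: [0.8, 0.2, -1.6]
gripper_width: 0.38
grasp_force: 40.4
t: 27.05
eef_pos: [0.4311, -0.2765, 0.2323]
tool_rot: [-0.0, 0.707, 0.708, 0.0]
contact_force: [-0.1, 0.3, -2.8]
gripper_width: 0.381
grasp_force: 40.4
[ 0.4311207  -0.27646278  0.23234861]
[282 169] [366 226]
324.0 211.0 42.0 [ 0.43324778 -0.27784696  0.009     ]
```

```bash
python3 -m jog '[{"x":-0.0015,"y":0,"z":0.03,"ax":0,"ay":0,"az":0},{"x":-0.0015,"y":0,"z":0.06,"ax":0,"ay":0,"az":0},{"x":-0.0015,"y":0,"z":0.085,"ax":0,"ay":0,"az":0},{"x":-0.0015,"y":0,"z":0.1,"ax":0,"ay":0,"az":0},{"x":-0.0015,"y":0,"z":0.109,"ax":0,"ay":0,"az":0},{"x":-0.0015,"y":0,"z":0.113,"ax":0,"ay":0,"az":0},{"x":-0.0015,"y":0,"z":0.116,"ax":0,"ay":0,"az":0},{"x":-0.0015,"y":0,"z":0.116,"ax":0,"ay":0,"az":0}]'
python3 -m jog '[{"x":0,"y":0,"z":0.0005,"ax":0,"ay":0,"az":0},{"x":0,"y":0,"z":0.001,"ax":0,"ay":0,"az":0},{"x":0,"y":0,"z":0.0015,"ax":0,"ay":0,"az":0},{"x":0,"y":0,"z":0.0015,"ax":0,"ay":0,"az":0}]'
python3 -m jog '[{"x":0,"y":0,"z":0.0005,"ax":0,"ay":0,"az":0},{"x":0,"y":0,"z":0.001,"ax":0,"ay":0,"az":0},{"x":0,"y":0,"z":0.001,"ax":0,"ay":0,"az":0}]'
```

```text
t: 27.9
eef_pos: [0.4313, -0.2794, 0.1167]
tool_rot: [0.0, 0.707, 0.707, 0.0]
contact_force: [-0.4, -0.1, -1.8]
gripper_width: 0.378
grasp_force: 40.3
t: 28.3
eef_pos: [0.431, -0.2793, 0.1149]
tool_rot: [0.0, 0.707, 0.707, 0.0]
contact_force: [-0.7, 0.6, -2.2]
gripper_width: 0.38
grasp_force: 40.3
t: 28.6
eef_pos: [0.4309, -0.2793, 0.1137]
tool_rot: [-0.0, 0.707, 0.707, -0.0]
contact_force: [-0.2, -0.2, -2.4]
gripper_width: 0.38
grasp_force: 40.3
```

```bash
python3 -m jog '[{"x":0,"y":0,"z":0.0005,"ax":0,"ay":0,"az":0},{"x":0,"y":0,"z":0.001,"ax":0,"ay":0,"az":0},{"x":0,"y":0,"z":0.001,"ax":0,"ay":0,"az":0}]'
```

```text
t: 28.9
eef_pos: [0.431, -0.2798, 0.1134]
tool_rot: [0.0, 0.707, 0.707, 0.0]
contact_force: [-2.3, 1.4, 4.8]
gripper_width: 0.381
grasp_force: 41.2
```

Contact. Release, lift away and verify everything by code.

```bash
python3 -m jog '[{"x":0,"y":0,"z":0,"ax":0,"ay":0,"az":0},{"x":0,"y":0,"z":0,"ax":0,"ay":0,"az":0},{"x":0,"y":0,"z":0,"ax":0,"ay":0,"az":0},{"x":0,"y":0,"z":0,"ax":0,"ay":0,"az":0},{"x":0,"y":0,"z":0,"ax":0,"ay":0,"az":0},{"x":0,"y":0,"z":0,"ax":0,"ay":0,"az":0},{"x":0,"y":0,"z":-0.02,"ax":0,"ay":0,"az":0},{"x":0,"y":0,"z":-0.06,"ax":0,"ay":0,"az":0},{"x":0,"y":0,"z":-0.1,"ax":0,"ay":0,"az":0},{"x":0,"y":0,"z":-0.12,"ax":0,"ay":0,"az":0},{"x":0,"y":0,"z":-0.12,"ax":0,"ay":0,"az":0},{"x":0,"y":0,"z":-0.12,"ax":0,"ay":0,"az":0}]' 1
python3 - <<'E'
from m import *
p=camera_params("wrist");p["n"]="wrist"
a=read_camera("wrist")
blob(a,(20,90,60),(35,255,255),(230,420,130,310),"yellow dish",.009,p)
blob(a,(0,0,0),(180,110,75),(285,365,190,265),"black cap (approx)",.13,p)
blob(a,(4,90,60),(18,255,255),(260,390,150,320),"amber",.06,p)
t=read_camera("top");q=camera_params("top");q["n"]="top"
blob(t,(0,130,60),(9,255,255),(190,235,268,314),"red dish",.009,q)
blob(t,(0,0,150),(180,60,255),(196,228,275,305),"white in red",.05,q)
blob(t,(104,120,60),(125,255,255),(290,333,272,316),"blue dish",.009,q)
blob(t,(0,0,150),(180,70,255),(298,324,280,306),"white in blue",.05,q)
old=cv2.cvtColor(cv2.imread("pics/top0.png"),cv2.COLOR_BGR2RGB)
for n,(x,y) in dict(beaker=(347,239),tape=(486,239),pen=(268,282),turq=(222,240),petri=(248,174)).items():
    s=np.s_[y-18:y+18,x-30:x+30];print(n,np.abs(old[s].astype(int)-t[s]).mean().round(1))
E
```

```text
t: 30.1
eef_pos: [0.431, -0.2789, 0.2325]
tool_rot: [-0.0, 0.707, 0.707, 0.0]
contact_force: [-0.7, 0.2, -0.3]
gripper_width: 0.996
grasp_force: 0.0
yellow dish circ 323.8 208.0 42.7 [ 0.433  -0.2773  0.009 ] cent [ 0.4367 -0.2602  0.009 ] area 1963.0
black cap (approx) circ 324.5 244.0 44.3 [ 0.4331 -0.2815  0.13  ] cent [ 0.4355 -0.2819  0.13  ] area 2190.0
amber circ 321.7 219.6 37.6 [ 0.4309 -0.2787  0.06  ] cent [ 0.4314 -0.2713  0.06  ] area 2028.0
red dish circ 210.7 290.1 17.0 [0.4426 0.3076 0.009 ] cent [0.4427 0.3074 0.009 ] area 753.0
white in red circ 209.9 291.2 7.1 [0.4393 0.3011 0.05  ] cent [0.4391 0.2988 0.05  ] area 85.0
blue dish circ 310.2 293.3 17.0 [0.4309 0.0483 0.009 ] cent [0.4312 0.0495 0.009 ] area 812.0
white in blue circ 312.0 293.4 6.2 [0.4302 0.0431 0.05  ] cent [0.4297 0.0434 0.05  ] area 80.0
beaker 3.7
tape 2.1
pen 6.6
turq 6.6
petri 3.9
```

```bash
python3 -c "
from station import *
print(hand_in())"
```

```text
the job is handed in; nothing more can be done
None
```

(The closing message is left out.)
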